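Hold the bag clip gaping on the pantry list card

TASK

Pinch the red spring clip open, pick it up, and bring its gaping jaws over the upright card's edge that faces the robot, about midway up the part of the card above the marble, until you feel the card's edge come up against the coil at the back of the jaws. Finish still holding it there: clip level, squeezed wide open, in line with the card, coil right up at the edge, so that I can tuck a slip in beside the card. Do not shove or tip the stand, and leave everything else where it is.

Things in the scene. Friction and masses are not known exactly. Their poses are not given: they have to be found in the camera images.
- red_clip: Loose red plastic spring clip, 65 g, lying on its side: two bent plates 4 mm thick, 36 mm high on a vertical steel coil (16 mm across, 36 high). Origin: coil axis, at the underside. x points from the coil out through the jaws, z up; mirror-symmetric about its xz plane, also while opening. Shut, jaw tips are at x = +57 mm and 2 mm apart, handle ends at x = -45 mm, 53 mm wide outside.
- red_clip_left (a joint): How far each half of the red clip is turned open, rad: 0 shut, 0.3 fully open against a stop (both halves turn equally). Fully open: jaw tips at x = +53 mm, 35 mm apart inside, plates beside the coil 23 mm apart inside; handle ends at x = -50 mm, handle outer faces parallel to x and 23 mm apart. It springs shut when the grip loosens.
- red_clip_grip (a point): Point between the red clip's handles, mid-height (40 mm behind the coil axis, 18 mm above the underside): squeeze here, fingers closing along the clip's y. About 5 N on each handle starts to open it, 11 N opens it fully; 20 to 30 N of grip is safe and keeps it open.
- red_clip_coil (a point): Front of the red clip's coil, mid-height (x = +8 mm from the coil axis): the stop that the card's edge must come up against
- stand: Loose stand, about 1.2 kg, slides at some 5 to 10 N of push: marble block 110 long (x) x 70 wide (y) x 35 mm high with a stiff brown card standing in it along x: 110 long, 4 mm thick, from 35 to 135 mm above the counter. Origin: centre of the underside; x runs along the card away from the robot, so the edge facing the robot is at x = -55 mm, flush with the block's end; z up.
- card_edge (a point): Middle of the card's upright edge that faces the robot, 85 mm above the counter (edge is 4 mm thick, runs 35 to 135 mm above the counter); its axes are those of the stand
- blue_clip: Bystander: same kind of clip in blue; to be left alone
- green_can: Bystander: green food can, 74 mm across, 110 mm high; origin under its centre
- red_can: Bystander: red food can, 74 mm across, 100 mm high; origin under its centre
- pickle_jar: Bystander: green glass jar, 72 mm across, 110 mm high; origin under its centre
- spice_jar: Bystander: amber spice jar, 44 mm across, 95 mm high; origin under its centre
- mug: Bystander: blue mug, 80 mm across, 90 mm high; origin under its centre
- wooden_spoon: Bystander: wooden spoon lying on the counter, along its x axis
Things that resemble listed ones, but are neither listed nor needed, are in the scene too. What is shaped like the stand but purple is not meant. Several things have the shape of the red_clip; the one meant has the colours described above.

How it is judged:
By the outcome, as a careful person would: the job done as asked, in the order asked, and still so for the second after the job is handed in, while the arm keeps its last pose, push and grip.
It also fails if it takes over 42 s, if anything falls off the work surface, if the arm or the gripper's body presses on something with over 40 N, if the wrist force passes 120 N, or if a joint passes its speed limit or range.

ROBOT

A 6-joint arm with a two-finger parallel gripper is mounted at the origin on the work surface. World frame = base frame: x ahead of the robot, y to its left, z up, the work surface at z = 0. Lengths are in m, angles in rad, forces in N, time in s.
With the tool pointing down it reaches from about 0.3 to 1 m from the base axis. Payload 5.1 kg.
Tool frame: the origin (TCP) lies at the very end of the fingers, on their centre line; the grasp point (between the pads) lies 19 mm behind it (bot.grip_depth is the distance from the TCP to the grasp point, in m); z points along the fingers, y is the line along which they close (so a half turn about z gives the same grasp; the last joint's range is limited). The gripper opens to 95 mm and grips with 3 to 60 N. Pads are 20 mm wide; open, the fingers measure 119 mm over their backs; the gripper's body (75 mm by 180 mm) begins 59 mm behind the grasp point.
Start: joints at [1.02, 0.124, 1.65, -0, 1.367, -0.083], TCP at [0.293, 0.58, 0.215] pointing down, gripper open.
Joint ranges: [-2.61, 2.61], [-1.02, 2.33], [0.03, 2.71], [-1.35, 4.49], [0.32, 2.68], [-2.91, 2.91]. Speed limits (rad/s): [2.57, 2.57, 3.14, 3.14, 3.14, 3.14].

INTERFACE

Orientations are given as [roll, pitch, yaw] about the fixed x, y, z axes, in that order (R = Rz(yaw) Ry(pitch) Rx(roll)).
In Python, from station import bot, viewer, ticket gives the robot as it stands.
- The arm moves only by the tool drive_tool, never from a script. Its argument "motion" is a list that holds one entry, the list of rows, each a list of 4 numbers: the shift along the tool's x, y, z each as a share of 20 mm, from -1 to 1, then the turn about the tool's z as a share of 180 degrees, from -1 to 1. A call has 1 to 20 rows; each row shifts and turns the commanded pose from where the row before left it, along the tool's axes as they then stand; what a row does not reach is not made up. A row lasts 1/12 s, in which the tool goes at most 41.7 mm and 7.16 degrees, less where a joint would pass 70% of its speed; a pose out of reach is approached as far as the arm can. A call with a number of a shift or a turn outside -1 to 1 is refused whole. A call with a gripper value outside its range is refused whole. "gripper" is the opening, from 0 (shut) to 1 (fully open), set as the call begins (left out, the last holds). The fingers move at their own pace and stop on an object; "squeeze" is the grip in N (left out, the last holds). Time passes only in rows, so rows that do not move let the fingers close. It gives the time, the measured TCP pose, the force, the opening and the grip force at its end, in the units of the state.
- bot.get_state(): the state, without advancing time (a new reading comes with each control period).
- viewer.read_camera(name): name is "scene" or "side" or "wrist"; returns the picture (400x640x3 uint8, red, green, blue); there is no depth.
- viewer.calibration(name): a dict with "fx", "fy", "cx", "cy" (pixels), "k1" (the pictures are not rectified: a ray, as slopes to the right and down, at radius r is drawn at 1 + k1 r^2 times it, then the intrinsics apply), "camera_from_world" (4x4, takes a point from world to camera coordinates). Camera axes: x right, y down, z forward; pixel columns grow to the right and rows downward; lengths in m; the calibration is good to about 2 mm. A picture is of the moment at which its call begins: read the wrist's pose just before it. calibration takes no time and is no camera call; for the wrist camera it gives the pose at the moment of the call.
- ticket.hand_in(): hands the job in; it is judged then, once.
Trained networks look in the newest picture that a camera, given by its name, has taken for a name from the list of things; names that differ only in an ending like _2 or _b are one class to them, and where a whole thing is asked for, a point or a joint stands for the part that bears it (a point fixed in the world has none). Each returns a list of dicts, best first, with "conf" (0 to 1); they miss things now and then, are a little off and sometimes report something else, mostly with a low value. They report only what shows in the picture. A call takes as long as a camera call. They do not tell look-alikes from the thing itself.
- viewer.trace(camera, query): "pixels" (400x640 bool, what is visible of it) and "location" ([column, row] in pixels, amid what is visible of it).
- viewer.tip_of(camera, query): "location" ([column, row] in pixels: a listed point, or the origin of a listed thing).
The state is a dict: "time": time; "joint_positions": joint angles; "joint_velocities": joint speeds; "joint_torque": joint torques, N m; "eef_pos": TCP position; "orientation": TCP orientation; "wrist_force": force on the tool from outside, world axes, zero at the start; "wrist_torque": the same for the moment, N m; "finger_gap": finger opening in m; "gripper_force": force on a finger pad.
Only numpy, scipy, OpenCV 4.12 (cv2) and the standard library are available. Lean on these libraries where they do the work, as an engineer would, in place of code of your own. Each camera call takes 0.05 s, during which the arm holds its last target. There are 200 camera calls.

## Working session

There is one attempt and no reset: what is moved stays moved. The work goes in short steps, Python scripts to look and compute and a tool call to move; the robot and the scene stay as the last step left them, time stands still between calls to the robot, and variables do not carry over. Pictures are saved under pics/ and viewed, at most 13 in all, crops included, and the job is handed in when it is done.

Besides the shell and the picture viewer there is one more tool, called after "Emit:" in YAML: its name, and indented under it one key for each argument. drive_tool: Moves the arm, as the interface text tells. Shift numbers are shares of 20 mm and turn numbers shares of 180 degrees, none past 1 either way. Its arguments: {"type":"object","properties":{"motion":{"type":"array","items":{"type":"array","items":{"type":"array","items":{"type":"number","minimum":-1,"maximum":1}}}},"gripper":{"type":"number"},"squeeze":{"type":"number"}},"required":["motion"]}

```bash
mkdir -p pics; ls; python3 - <<'E'
from station import bot, viewer
import cv2
for c in("scene","side"):
    im=viewer.read_camera(c); cv2.imwrite(f"pics/{c}1.png",im[:,:,::-1])
    for q in ("red_clip","stand"):
        for d in viewer.trace(c,q): print(c,q,round(d["conf"],2),d["location"],d["pixels"].sum())
    for q in ("red_clip","red_clip_grip","red_clip_coil","card_edge","stand"):
        for d in viewer.tip_of(c,q): print(c,q,round(d["conf"],2),d["location"])
print(bot.get_state())
E
```

```text
pics
scene red_clip 0.9 [342.6, 170.5] 301
scene red_clip 0.75 [322.6, 143.8] 356
scene stand 0.94 [346.4, 231.1] 1186
scene stand 0.75 [293.9, 260.9] 960
scene red_clip 0.83 [321.5, 149.9]
scene red_clip 0.64 [342.7, 173.3]
scene red_clip 0.48 [376.1, 126.6]
scene red_clip_grip 0.65 [316.1, 146.8]
scene red_clip_grip 0.56 [329.9, 168.9]
scene red_clip_coil 0.87 [341.7, 169.5]
scene red_clip_coil 0.82 [326.5, 144.5]
scene card_edge 0.96 [287.4, 234.3]
scene card_edge 0.56 [326.8, 216.5]
scene stand 0.71 [345.8, 236.4]
scene stand 0.65 [328.1, 143.1]
scene stand 0.56 [298.2, 262.8]
side red_clip 0.76 [268.3, 178.1] 404
side red_clip 0.62 [229.7, 177.9] 337
side stand 0.72 [325.4, 137.5] 788
side stand 0.67 [365.4, 238.3] 2038
side stand 0.57 [353.3, 195.8] 1357
side red_clip 0.92 [236.1, 180.1]
side red_clip 0.59 [270.0, 183.8]
side red_clip_grip 0.91 [228.9, 185.2]
side red_clip_grip 0.7 [259.6, 184.7]
side red_clip_coil 0.69 [274.4, 174.3]
side red_clip_coil 0.66 [236.4, 172.8]
side card_edge 0.92 [345.2, 232.2]
side card_edge 0.73 [339.0, 193.7]
side stand 0.72 [342.4, 306.4]
side stand 0.58 [348.2, 202.6]
side stand 0.57 [362.3, 249.3]
{'time': 0.8, 'joint_positions': array([ 1.02041174e+00,  1.23787763e-01,  1.65028189e+00, -1.49667775e-05,
        1.36753786e+00, -8.25777159e-02]), 'joint_velocities': array([-0.00078655, -0.00083127, -0.00080359, -0.00059657,  0.0025326 ,
       -0.00123679]), 'joint_torque': array([-2.84750140e-04, -4.17527390e+01, -3.60208333e+01,  7.75523717e-02,
        4.26810072e-02,  2.48982914e-06]), 'eef_pos': array([0.29311345, 0.58014235, 0.21467486]), 'orientation': array([-3.14157664e+00,  1.33830234e-05,  2.67378880e+00]), 'wrist_force': array([ 0.13563152, -0.24815882,  0.26953248]), 'wrist_torque': array([0.00862155, 0.04379177, 0.09040007]), 'gripper_force': 0.0, 'finger_gap': 0.09488455603657414}
```

View pics/scene1.png

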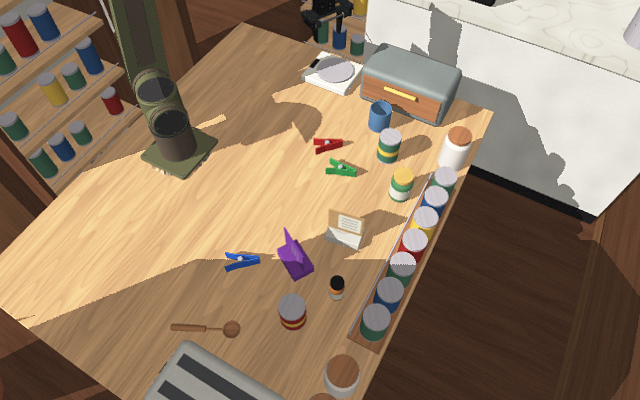

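View pics/side1.png

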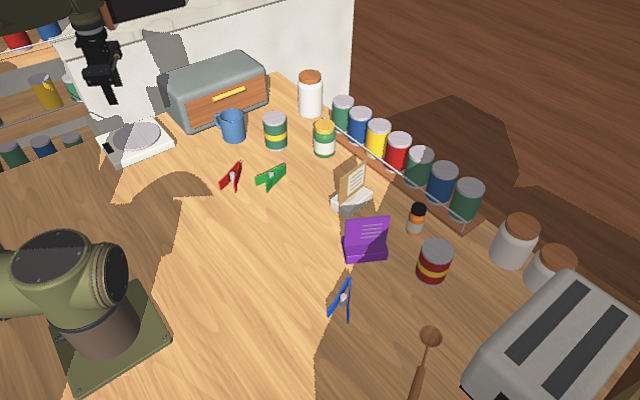

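Candidates for red_clip: red clip at scene (327,145) / side (231,177), green clip at (341,168) / (270,178), and blue clip at (241,261) / (341,300). The first is the one meant, since it is red. Candidates for the stand: brown card on a pale block at scene (346,228) / side (351,190), and purple look-alike at (295,258) / (365,238). The brown one is meant.

```bash
cat > h.py <<'E'
import numpy as np, cv2
from station import bot, viewer
def ray(c,uv,cal=None):
    k=cal or viewer.calibration(c); d=np.array([(uv[0]-k["cx"])/k["fx"],(uv[1]-k["cy"])/k["fy"]]); s=d.copy()
    for _ in range(20): s=d/(1+k["k1"]*(s@s))
    M=np.array(k["camera_from_world"]); R=M[:3,:3]; return -R.T@M[:3,3], R.T@np.array([*s,1])
def plane(c,uv,z,cal=None):
    o,d=ray(c,uv,cal); return o+d*(z-o[2])/d[2]
def tri(obs):
    A=0;b=0;L=[ray(*o) for o in obs]
    for o,d in L:
        d=d/np.linalg.norm(d);P=np.eye(3)-np.outer(d,d);A=A+P;b=b+P@o
    x=np.linalg.solve(A,b); return x,[np.linalg.norm(np.cross(x-o,d/np.linalg.norm(d))) for o,d in L]
def proj(c,X,cal=None):
    k=cal or viewer.calibration(c); M=np.array(k["camera_from_world"]); p=M[:3,:3]@X+M[:3,3]; s=p[:2]/p[2]; s=s*(1+k["k1"]*(s@s))
    return np.array([s[0]*k["fx"]+k["cx"],s[1]*k["fy"]+k["cy"]])
E
python3 - <<'E'
from h import *
np.set_printoptions(precision=4,suppress=True)
print("clip coil",tri([("scene",(326.5,144.5)),("side",(236.4,172.8))]))
print("clip grip",tri([("scene",(316.1,146.8)),("side",(228.9,185.2))]))
print("edge",tri([("scene",(326.8,216.5)),("side",(339,193.7))]))
print("stand",tri([("scene",(345.8,236.4)),("side",(348.2,202.6))]))
a=cv2.imread("pics/scene1.png")[120:260,290:400]; b=cv2.imread("pics/side1.png")[140:240,210:390]
a=cv2.resize(a,None,fx=4,fy=4,interpolation=2)[:600]; cv2.imwrite("pics/crA.png",a)
b=cv2.resize(b,None,fx=4.4,fy=4.4,interpolation=2); cv2.imwrite("pics/crB.png",b)
k=viewer.calibration("wrist");print(k, proj("scene",np.array([0,0,0])))
E
```

```text
clip coil (array([0.4735, 0.251 , 0.0396]), [np.float64(0.001540818161548401), np.float64(0.0015408181615484196)])
clip grip (array([0.4377, 0.2396, 0.018 ]), [np.float64(0.0014545556569960337), np.float64(0.0014545556569960216)])
edge (array([ 0.6294, -0.036 ,  0.084 ]), [np.float64(0.0012482027601441142), np.float64(0.001248202760144166)])
stand (array([ 0.6902, -0.0157, -0.0116]), [np.float64(0.0029478365095972664), np.float64(0.0029478365095973176)])
{'fx': 296.39156897463846, 'fy': 296.39156897463846, 'cx': 315.98632450665224, 'cy': 196.89413568790104, 'k1': -0.03043985632349091, 'camera_from_world': array([[ 0.4509,  0.8926, -0.0008, -0.6498],
       [ 0.8609, -0.4346,  0.2645, -0.0306],
       [ 0.2357, -0.12  , -0.9644,  0.3911],
       [ 0.    ,  0.    ,  0.    ,  1.    ]])} [179.267  149.4181]
```

View pics/crB.png

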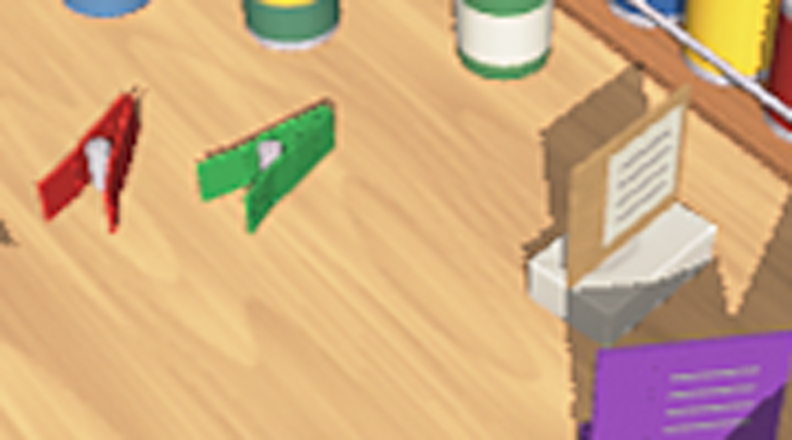

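The crop (side view) shows the red clip with its coil at about (231,177). The jaws point up-right and the handles are at lower left. The brown card on the pale block is at (351,190). I'll move the wrist camera over the clip.

Emit:
drive_tool:
  motion:
    - [[-0.99, -0.76, 0.18, 0], [-0.99, -0.76, 0.18, 0], [-0.99, -0.76, 0.18, 0], [-0.99, -0.76, 0.18, 0], [-0.99, -0.76, 0.18, 0], [-0.99, -0.76, 0.18, 0], [-0.99, -0.76, 0.18, 0], [-0.99, -0.76, 0.18, 0], [-0.99, -0.76, 0.18, 0], [-0.99, -0.76, 0.18, 0], [-0.99, -0.76, 0.18, 0], [-0.99, -0.76, 0.18, 0], [-0.99, -0.76, 0.18, 0], [-0.99, -0.76, 0.18, 0], [-0.99, -0.76, 0.18, 0], [0, 0, 0, -0.038], [0, 0, 0, -0.038], [0, 0, 0, -0.038], [0, 0, 0, -0.038], [0, 0, 0, -0.038]]
  gripper: 1

```text
time: 2.47
eef_pos: [0.4555, 0.2426, 0.1608]
orientation: [3.142, 0.0, -3.007]
wrist_force: [0.2, -0.4, -0.1]
finger_gap: 0.0948
gripper_force: 0.0
```

Emit:
drive_tool:
  motion:
    - [[0, 0, 0, -0.036], [0, 0, 0, -0.036], [0, 0, 0, 0], [0, 0, 0, 0]]

```text
time: 2.8
eef_pos: [0.4554, 0.2427, 0.1608]
orientation: [3.142, 0.0, -2.789]
wrist_force: [-0.7, 0.1, -0.3]
finger_gap: 0.095
gripper_force: 0.0
```

```bash
python3 - <<'E'
from h import *
np.set_printoptions(precision=4,suppress=True)
cal=viewer.calibration("wrist"); im=viewer.read_camera("wrist"); cv2.imwrite("pics/w1.png",im[:,:,::-1])
for q in ("red_clip","red_clip_grip","red_clip_coil"):
    for d in viewer.tip_of("wrist",q): 
        z=0 if q=="red_clip" else .018
        print(q,round(d["conf"],2),d["location"],plane("wrist",d["location"],z,cal))
print(bot.get_state()["eef_pos"],bot.get_state()["orientation"],bot.get_state()["time"])
E
```

```text
red_clip 0.94 [333.5, 199.3] [0.4668 0.2681 0.    ]
red_clip 0.7 [243.7, 246.1] [0.5596 0.1869 0.    ]
red_clip_grip 0.93 [247.8, 216.7] [0.5143 0.1828 0.018 ]
red_clip_grip 0.85 [318.9, 167.4] [0.4348 0.238  0.018 ]
red_clip_coil 0.9 [329.0, 210.3] [0.4759 0.2652 0.018 ]
red_clip_coil 0.7 [242.8, 257.6] [0.5646 0.1917 0.018 ]
[0.4554 0.2427 0.1607] [-3.1416  0.0001 -2.7876] 3.0
```

View pics/w1.png

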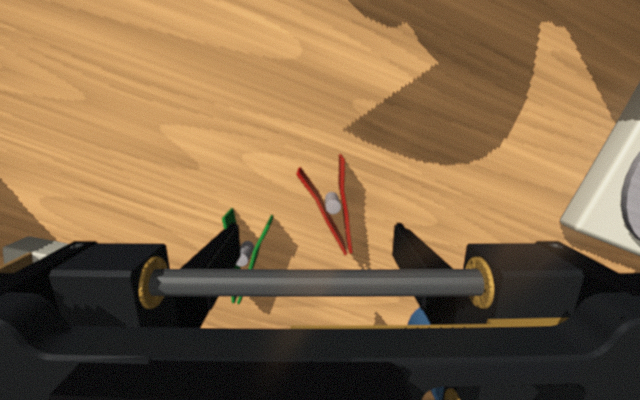

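The wrist view shows the red clip's handle ends at (299,170) and (341,156), its coil at (332,203) and its jaw tips at (348,252). The green clip is to its left at (243,257).

```bash
python3 - <<'E'
from h import *
np.set_printoptions(precision=4,suppress=True)
im=cv2.imread("pics/w1.png"); c=im[140:270,280:370]; cv2.imwrite("pics/w1c.png",cv2.resize(c,None,fx=4.5,fy=4.5,interpolation=cv2.INTER_NEAREST))
E
```

```text
(no output)
```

View pics/w1c.png

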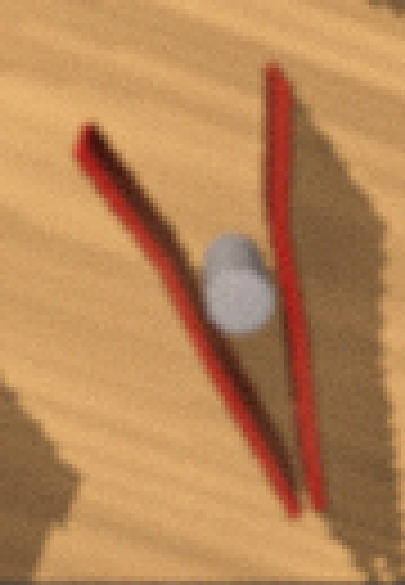

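The crop shows the coil's top at (333.1,206.7), the handle top ends at (298.2,174) and (342.5,157.8), and the jaw tips at (345.1,254.2) and (350.8,252.5).

```bash
python3 - <<'E'
from h import *
np.set_printoptions(precision=4,suppress=True)
cal=viewer.calibration("wrist")
P=[plane("wrist",p,.036,cal)[:2] for p in [(333.1,206.7),(298.2,174),(342.5,157.8),(345.1,254.2),(350.8,252.5)]]
c,h1,h2,t1,t2=P; print(P)
h=(h1+h2)/2;t=(t1+t2)/2
for n,v in(("h-t",t-h),("c-t",t-c),("h-c",c-h),("perp",h1-h2)): print(n,np.linalg.norm(v),np.degrees(np.arctan2(v[1],v[0])))
E
```

```text
[array([0.4655, 0.265 ]), array([0.4455, 0.2195]), array([0.4147, 0.2554]), array([0.5115, 0.2968]), array([0.5074, 0.3019])]
h-t 0.10065771175036388 37.975403175318
c-t 0.055816956976496385 38.01992740570448
h-c 0.04484079260572561 37.919980265843925
perp 0.047290010412031805 -49.434230276820834
```

Emit:
drive_tool:
  motion:
    - [[0, 0, 0, -0.033], [0, 0, 0, -0.033], [0, 0, 0, -0.0325], [0.92, 0.57, 0, 0], [0, 0, 1, 0], [0, 0, 1, 0], [0, 0, 1, 0], [0, 0, 1, 0], [0, 0, 0, 0], [0, 0, 0, 0]]
  gripper: 0.88

```text
time: 3.83
eef_pos: [0.433, 0.24, 0.0798]
orientation: [3.141, -0.003, -2.477]
wrist_force: [1.3, 0.4, -0.9]
finger_gap: 0.0836
gripper_force: 0.0
```

```bash
python3 - <<'E'
from h import *
np.set_printoptions(precision=4,suppress=True)
s=bot.get_state();print(s["eef_pos"],s["orientation"],s["joint_positions"])
cal=viewer.calibration("wrist"); im=viewer.read_camera("wrist"); cv2.imwrite("pics/w2.png",im[:,:,::-1])
a=np.radians(38);u=np.array([np.cos(a),np.sin(a),0])
c=np.array([.4655,.265,.036])
for X in (c,c-.04*u): print(proj("wrist",X,cal))
E
```

```text
[0.433  0.24   0.0798] [ 3.1409 -0.0027 -2.4775] [ 0.3976 -0.094   2.1089 -0.      1.1295 -1.8374]
[316.0622 265.4953]
[316.1171 218.1431]
```

View pics/w2.png

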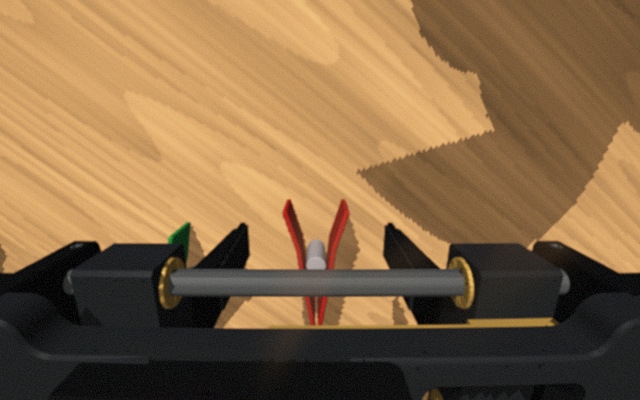

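The clip is centred between the fingers, with handle ends at (287,205) and (345,204) and the axis at column 316, as predicted. I'll descend and pinch.

Emit:
drive_tool:
  motion:
    - [[0, 0, 1, 0], [0, 0, 1, 0], [0, 0, 0.9, 0], [0, 0, 0.6, 0], [0, 0, 0.31, 0], [0, 0, 0, 0], [0, 0, 0, 0]]

```text
time: 4.47
eef_pos: [0.4347, 0.2407, 0.0054]
orientation: [-3.141, 0.001, -2.477]
wrist_force: [0.2, -1.3, 0.2]
finger_gap: 0.0838
gripper_force: 0.0
```

Emit:
drive_tool:
  motion:
    - [[0, 0, 0, 0], [0, 0, 0, 0], [0, 0, 0, 0], [0, 0, 0, 0], [0, 0, 0, 0], [0, 0, 0, 0], [0, 0, 0, 0], [0, 0, 0, 0], [0, 0, 0, 0], [0, 0, 0, 0]]
  gripper: 0
  squeeze: 25

```text
time: 5.3
eef_pos: [0.4341, 0.2404, 0.0047]
orientation: [-3.141, 0.0, -2.477]
wrist_force: [-1.7, -1.0, 4.1]
finger_gap: 0.0225
gripper_force: 13.7
```

Emit:
drive_tool:
  motion:
    - [[0, 0, 0, 0], [0, 0, 0, 0], [0, 0, -0.3, 0], [0, 0, -0.6, 0], [0, 0, -1, 0], [0, 0, -1, 0], [0, 0, -1, 0], [0, 0, -1, 0], [0, 0, -1, 0], [0, 0, -1, 0], [0, 0, 0, 0], [0, 0, 0, 0]]

```text
time: 6.3
eef_pos: [0.4347, 0.2407, 0.144]
orientation: [-3.141, 0.003, -2.477]
wrist_force: [-0.2, -0.1, -0.6]
finger_gap: 0.0221
gripper_force: 25.0
```

Emit:
drive_tool:
  motion:
    - [[-0.15, -0.5, -0.2, 0], [-0.25, -0.8, -0.4, 0], [-0.28, -1, -0.4, 0], [-0.28, -1, -0.4, 0], [-0.28, -1, -0.4, 0], [-0.28, -1, -0.4, 0], [-0.28, -1, -0.4, 0], [-0.28, -1, -0.4, 0], [-0.28, -1, -0.4, 0], [-0.28, -1, -0.4, 0], [-0.28, -1, -0.4, 0], [-0.28, -1, -0.4, 0], [-0.28, -1, -0.4, 0], [-0.28, -1, -0.4, 0], [-0.28, -1, -0.4, 0], [-0.28, -1, 0, 0], [-0.28, -1, 0, 0], [-0.28, -1, 0, 0], [-0.28, -1, 0, 0], [-0.28, -0.9, 0, 0]]

```text
time: 7.97
eef_pos: [0.7568, 0.0034, 0.2553]
orientation: [3.139, -0.003, -2.477]
wrist_force: [-0.5, 0.4, -0.1]
finger_gap: 0.0223
gripper_force: 25.0
```

Emit:
drive_tool:
  motion:
    - [[0, 0, 0, 0.037], [0, 0, 0, 0.037], [0, 0, 0, 0.037], [0, 0, 0, 0], [0, 0, 0, 0], [0, 0, 0, 0]]

```text
time: 8.47
eef_pos: [0.7561, 0.0048, 0.2569]
orientation: [3.141, -0.002, -2.823]
wrist_force: [0.3, 0.1, 0.1]
finger_gap: 0.0223
gripper_force: 25.0
```

```bash
python3 - <<'E'
from h import *
np.set_printoptions(precision=4,suppress=True)
s=bot.get_state();print(s["eef_pos"],s["orientation"],s["joint_positions"],s["finger_gap"],s["gripper_force"],s["wrist_force"],s["time"])
im=viewer.read_camera("wrist"); cal=viewer.calibration("wrist"); cv2.imwrite("pics/w3.png",im[:,:,::-1])
for q in("card_edge","stand"):
  for d in viewer.tip_of("wrist",q): print(q,round(d["conf"],2),d["location"],plane("wrist",d["location"],.085 if q=="card_edge" else 0,cal))
for X in ([.63,-.036,.085],): print(proj("wrist",np.array(X),cal))
E
```

```text
[0.7561 0.0048 0.2569] [ 3.1409 -0.002  -2.8233] [-0.0645  0.3349  1.3325 -0.0001  1.4762 -1.9536] 0.02226374363277368 24.9957874417305 [0.3481 0.0965 0.0622] 8.4667
card_edge 0.78 [310.4, 65.1] [ 0.6373 -0.0409  0.085 ]
stand 0.97 [309.1, 116.5] [ 0.6894 -0.0276  0.    ]
stand 0.93 [219.0, 12.4] [ 0.6007 -0.1789  0.    ]
[316.8513  59.7212]
```

View pics/w3.png

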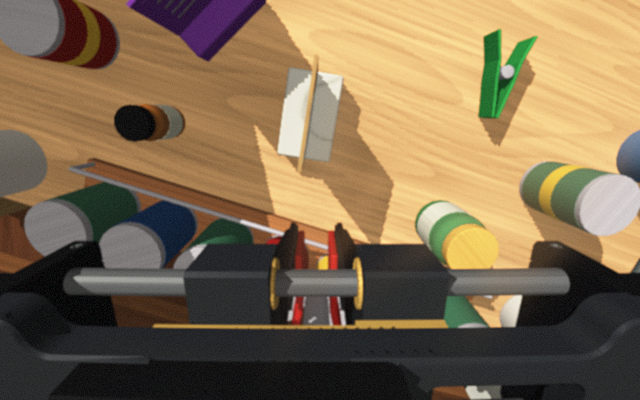

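The clip is held open between the pads at about (316,260). The brown card is seen nearly from above. Its top edge runs from about (316,57) near the robot to (303,170), with the block beneath. I'll take one enlarged crop to measure it.

```bash
python3 - <<'E'
import cv2
im=cv2.imread("pics/w3.png"); c=im[50:178,265:355]; cv2.imwrite("pics/w3c.png",cv2.resize(c,None,fx=4.6,fy=4.6,interpolation=cv2.INTER_NEAREST))
E
```

```text
(no output)
```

View pics/w3c.png

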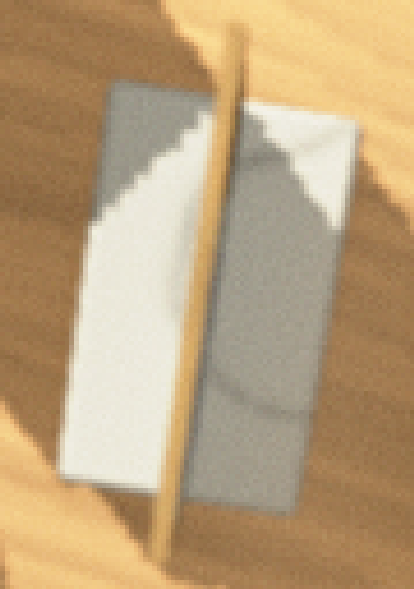

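The crop gives the card's top edge from (316.5,55.4) to (299.6,171.7). The block's top corners are at (289.6,67.4), (342.8,76.5), (329.1,161.7) and (278,153.9).

```bash
python3 - <<'E'
from h import *
np.set_printoptions(precision=4,suppress=True)
cal=viewer.calibration("wrist")
n,f=[plane("wrist",p,.135,cal)[:2] for p in((316.5,55.4),(299.6,171.7))]
B=[plane("wrist",p,.035,cal)[:2] for p in((289.6,67.4),(342.8,76.5),(329.1,161.7),(278,153.9))]
ang=lambda v:(np.linalg.norm(v),np.degrees(np.arctan2(v[1],v[0])))
print(n,f,ang(f-n)); print(B,np.mean(B,0),(B[0]+B[1])/2,ang(B[3]-B[0]),ang(B[2]-B[1]),ang(B[1]-B[0]))
for c in("scene","side"): print(c,proj(c,np.array([*n,.135])),proj(c,np.array([*f,.135])))
s=bot.get_state();yaw=s["orientation"][2];d=np.array([np.cos(yaw),np.sin(yaw)]);print(yaw*57.2958,s["eef_pos"])
E
```

```text
[ 0.6349 -0.0346] [ 0.7425 -0.0171] (np.float64(0.10901613479675512), np.float64(9.266351498154219))
[array([ 0.6409, -0.0676]), array([ 0.6303, -0.0016]), array([0.7366, 0.0166]), array([ 0.7479, -0.0511])] [ 0.6889 -0.0259] [ 0.6356 -0.0346] (np.float64(0.10826513482496383), np.float64(8.76830593829141)) (np.float64(0.10777598706175891), np.float64(9.71193734755244)) (np.float64(0.06678869123203392), np.float64(99.04866133373645))
scene [328.8067 208.339 ] [364.4559 219.1242]
side [340.6618 178.4233] [366.3391 158.5608]
-161.82051634613086 [0.7563 0.0051 0.2581]
```

Emit:
drive_tool:
  motion:
    - [[0, 0, 0, 0.025], [0, 0, 0, 0.0244], [0.5, -0.04, 0, 0], [0.94, -0.07, 0, 0], [0.94, -0.07, 0, 0], [0.94, -0.07, 0, 0], [0.94, -0.07, 0, 0], [0.94, -0.07, 0, 0], [0.94, -0.07, 0, 0], [0.94, -0.07, 0, 0], [0.94, -0.07, 0, 0], [0.94, -0.07, 0, 0], [0.94, -0.07, 0, 0], [0.94, -0.07, 0, 0], [0.94, -0.07, 0, 0], [0.94, -0.07, 0, 0], [0.5, -0.07, 0, 0], [0, 0, 0.5, 0], [0, 0, 0, 0], [0, 0, 0, 0]]

```text
time: 10.28
eef_pos: [0.4987, -0.057, 0.2474]
orientation: [3.141, -0.001, -2.981]
wrist_force: [0.2, -0.1, -0.3]
finger_gap: 0.0222
gripper_force: 25.0
```

Emit:
drive_tool:
  motion:
    - [[0, 0, 0.9, 0], [0, 0, 1, 0], [0, 0, 1, 0], [0, 0, 1, 0], [0, 0, 1, 0], [0, 0, 1, 0], [0, 0, 1, 0], [0, 0, 1, 0], [0, 0, 0.6, 0], [0, 0, 0, 0], [0, 0, 0, 0], [0, 0, 0, 0]]

```text
time: 11.28
eef_pos: [0.4998, -0.0574, 0.0797]
orientation: [-3.141, 0.002, -2.981]
wrist_force: [0.5, -0.1, -0.7]
finger_gap: 0.0224
gripper_force: 25.0
```

```bash
python3 - <<'E'
from h import *
np.set_printoptions(precision=4,suppress=True)
s=bot.get_state();print(s["eef_pos"],np.degrees(s["orientation"]),s["finger_gap"],s["gripper_force"],s["wrist_force"],s["time"])
out=[]
for c in("scene","side"):
  im=viewer.read_camera(c)[:,:,::-1]; x,y=(270,180) if c=="scene" else (270,140)
  out.append(cv2.resize(im[y:y+90,x:x+100],None,fx=4,fy=4,interpolation=2))
cv2.imwrite("pics/st.png",np.hstack(out))
yaw=s["orientation"][2];tx=np.array([np.cos(yaw),np.sin(yaw)]);ty=np.array([np.sin(yaw),-np.cos(yaw)])
d=np.array([.6345,-.0346])-s["eef_pos"][:2];print("edge in tool x,y mm",1e3*d@tx,1e3*d@ty)
E
```

```text
[ 0.4998 -0.0574  0.0797] [-179.9606    0.0986 -170.7723] 0.022377725240906497 24.995795488357544 [ 0.4892 -0.0502 -0.6535] 11.2833
edge in tool x,y mm -136.57342145716714 0.9316184686974012
```

View pics/st.png

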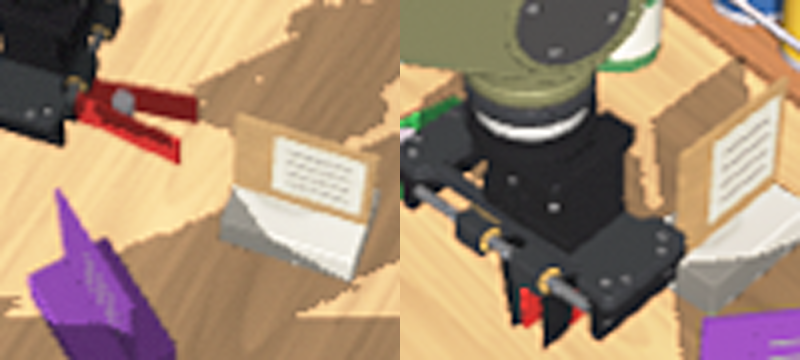

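The picture shows the clip open and level before the card, in line with it. Its coil's top is at scene (300.5,205.5) and the near card edge is at about (329,218). I'll check the coil's offset.

```bash
python3 - <<'E'
from h import *
P=plane("scene",(300.5,205.5),.1107)[:2]; print(P)
s=bot.get_state();yaw=s["orientation"][2];d=P-s["eef_pos"][:2]
print(d@[np.cos(yaw),np.sin(yaw)],d@[np.sin(yaw),-np.cos(yaw)])
E
```

```text
[ 0.5486986  -0.05342379]
-0.04871007033820355 -0.003778686041161717
```

Emit:
drive_tool:
  motion:
    - [[0, 0.05, 0.4, 0], [-0.5, 0, 0, 0], [-0.7, 0, 0, 0], [-0.7, 0, 0, 0], [-0.7, 0, 0, 0], [-0.5, 0, 0, 0], [-0.3, 0, 0, 0], [0, 0, 0, 0], [0, 0, 0, 0], [0, 0, 0, 0]]

```text
time: 12.22
eef_pos: [0.565, -0.0454, 0.0702]
orientation: [3.141, -0.001, -2.981]
wrist_force: [-0.8, 0.1, -1.4]
finger_gap: 0.0222
gripper_force: 25.0
```

Emit:
drive_tool:
  motion:
    - [[-0.08, 0, 0, 0], [-0.08, 0, 0, 0], [-0.08, 0, 0, 0], [-0.08, 0, 0, 0], [-0.08, 0, 0, 0], [-0.08, 0, 0, 0], [0, 0, 0, 0], [0, 0, 0, 0]]

```text
time: 12.88
eef_pos: [0.5752, -0.0438, 0.0704]
orientation: [3.142, -0.0, -2.981]
wrist_force: [0.5, -0.3, -1.0]
finger_gap: 0.0223
gripper_force: 25.0
```

```bash
python3 - <<'E'
from h import *
out=[]
for c in("scene","side"):
  im=viewer.read_camera(c)[:,:,::-1]; x,y=(290,185) if c=="scene" else (290,140)
  out.append(cv2.resize(im[y:y+70,x:x+70],None,fx=5.7,fy=5.7,interpolation=2))
cv2.imwrite("pics/st2.png",np.hstack(out))
s=bot.get_state();print(s["eef_pos"],s["wrist_force"],s["time"])
E
```

```text
[ 0.57507029 -0.04384775  0.070407  ] [ 0.03230517 -0.45945314 -1.00615031] 12.9833
```

View pics/st2.png

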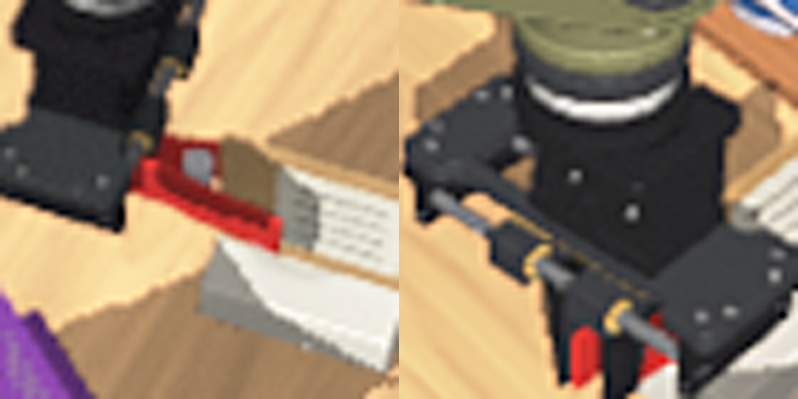

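The card now stands between the jaws, and the coil is a few mm short of the near edge. I'll creep in and feel for contact.

Emit:
drive_tool:
  motion:
    - [[-0.04, 0, 0, 0], [-0.04, 0, 0, 0], [-0.04, 0, 0, 0], [-0.04, 0, 0, 0], [0, 0, 0, 0]]

```text
time: 13.4
eef_pos: [0.5784, -0.0433, 0.0705]
orientation: [-3.142, 0.0, -2.981]
wrist_force: [0.1, 0.7, -0.4]
finger_gap: 0.022
gripper_force: 25.0
```

Emit:
drive_tool:
  motion:
    - [[-0.03, 0, 0, 0], [-0.03, 0, 0, 0], [-0.03, 0, 0, 0], [0, 0, 0, 0]]

```text
time: 13.73
eef_pos: [0.5801, -0.043, 0.0705]
orientation: [3.142, 0.0, -2.981]
wrist_force: [-0.3, -1.0, -0.9]
finger_gap: 0.0226
gripper_force: 25.0
```

Emit:
drive_tool:
  motion:
    - [[-0.03, 0, 0, 0], [-0.03, 0, 0, 0], [-0.03, 0, 0, 0], [0, 0, 0, 0]]

```text
time: 14.07
eef_pos: [0.5805, -0.043, 0.0703]
orientation: [3.141, -0.004, -2.981]
wrist_force: [-6.9, -0.6, 3.7]
finger_gap: 0.022
gripper_force: 25.0
```

Emit:
drive_tool:
  motion:
    - [[-0.03, 0, 0, 0], [-0.03, 0, 0, 0], [0, 0, 0, 0]]

```text
time: 14.32
eef_pos: [0.5807, -0.0428, 0.0701]
orientation: [3.141, -0.006, -2.98]
wrist_force: [-8.5, -1.7, 4.1]
finger_gap: 0.0221
gripper_force: 25.0
```

Contact is felt at TCP x ≈ 0.5804. I'll ease off to a light touch.

Emit:
drive_tool:
  motion:
    - [[0.04, 0, 0, 0], [0.04, 0, 0, 0], [0, 0, 0, 0], [0, 0, 0, 0]]

```text
time: 14.65
eef_pos: [0.5807, -0.0428, 0.0702]
orientation: [3.141, -0.002, -2.981]
wrist_force: [-4.6, -1.4, 0.7]
finger_gap: 0.0223
gripper_force: 25.0
```

```bash
python3 - <<'E'
from h import *
out=[]
F=[];
for c in("scene","side","scene","scene","scene","scene"):
  im=viewer.read_camera(c)[:,:,::-1]; F.append(bot.get_state()["wrist_force"])
  if len(out)<2:
    x,y=(290,185) if c=="scene" else (290,140)
    out.append(cv2.resize(im[y:y+70,x:x+70],None,fx=5.7,fy=5.7,interpolation=2))
cv2.imwrite("pics/st3.png",np.hstack(out))
a=cv2.imread("pics/scene1.png"); b=viewer.read_camera("scene")[:,:,::-1]
# stand block region shift vs. start
t=a[218:250,338:370]; r=cv2.matchTemplate(np.ascontiguousarray(b[208:260,328:380]),t,cv2.TM_CCOEFF_NORMED); print("block match (10,10)=unmoved",cv2.minMaxLoc(r)[1:4:2])
s=bot.get_state();print(s["eef_pos"],np.degrees(s["orientation"]),np.mean(F,0),s["finger_gap"],s["gripper_force"],s["time"])
E
```

```text
block match (10,10)=unmoved (0.8114900588989258, (10, 10))
[ 0.58070033 -0.04286912  0.07012724] [ 1.79984964e+02 -1.15255688e-01 -1.70778182e+02] [-5.80133871 -1.03908988  1.44345032] 0.022142006971673827 25.010783672332764 15.0
```

View pics/st3.png

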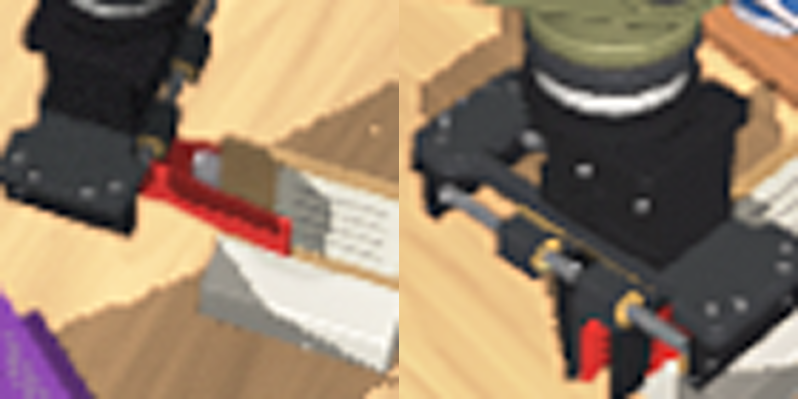

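The coil is up against the near edge and the block hasn't moved (template match at zero shift). I'll ease off a little more.

Emit:
drive_tool:
  motion:
    - [[0.04, 0, 0, 0], [0, 0, 0, 0], [0, 0, 0, 0], [0, 0, 0, 0]]

```text
time: 15.33
eef_pos: [0.5806, -0.0429, 0.0703]
orientation: [3.141, -0.0, -2.981]
wrist_force: [-1.8, 0.1, -0.6]
finger_gap: 0.022
gripper_force: 25.0
```

```bash
python3 - <<'E'
from h import *
F=[]
for i in range(6): viewer.read_camera("side"); F.append(bot.get_state()["wrist_force"])
s=bot.get_state();print(np.round(F,1),s["eef_pos"],s["finger_gap"],s["gripper_force"])
E
```

```text
[[-1.8 -1.  -2. ]
 [-1.9 -0.2 -1.9]
 [-2.2  0.  -2.7]
 [-1.7 -0.5 -2.1]
 [-1.9 -0.1 -1.3]
 [-1.9  0.3 -1.6]] [ 0.58063413 -0.042908    0.07035087] 0.022033934029016943 24.99701589345932
```

Steady light contact of about 2 N, with the clip level and fully open. I'll hand it in.

```bash
python3 -c "
from station import ticket; print(ticket.hand_in())"
```

```text
the job is handed in; nothing more can be done
None
```

The job is handed in: the red clip is held level and fully open (25 N grip), in line with the card, about midway up the exposed card. Its coil rests on the near edge at about 2 N; the push reached about 8.5 N on first contact, but the scene camera showed no shift of the stand.

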